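Open the packing drawer, close up the row and add the last carton

ROBOT

A 6-joint arm with a two-finger parallel gripper is mounted at the origin on the work surface. World frame = base frame: x ahead of the robot, y to its left, z up, the work surface at z = 0. Lengths are in m, angles in rad, forces in N, time in s.
With the tool pointing down it reaches from about 0.275 to 0.975 m from the base axis. Payload 8.4 kg.
Tool frame: the origin (TCP) lies at the centre of the arm's flange, where the gripper is bolted on; the fingertips stand 190 mm ahead of it and the grasp point (between the pads) lies 171 mm ahead of it (env.tips_ahead is the z of the fingertips in the tool frame, in m); z points along the fingers, y is the line along which they close (so a half turn about z gives the same grasp; the last joint's range is limited). The gripper opens to 92 mm and grips with 3 to 60 N. Pads are 20 mm wide; open, the fingers measure 128 mm over their backs; the gripper's body (75 mm by 189 mm) begins 69 mm behind the grasp point.
Start: joints at [-1.256, 0.353, 1.633, -0, 1.155, -0.002], TCP at [0.195, -0.594, 0.405] pointing down, gripper open.
Joint ranges: [-2.63, 2.63], [-0.92, 2.1], [0.06, 2.66], [-1.3, 4.44], [0, 2.69], [-3.02, 3.02]. Speed limits (rad/s): [2.22, 2.22, 2.79, 3.14, 3.14, 3.14].

INTERFACE

Orientations are given as a 3x3 rotation matrix whose columns are the frame's x, y, z axes.
In Python, from rig import env gives the robot as it stands. The module is installed in compiled form; this text tells all that it offers. Calls block until the motion is done:
- env.movep(position, orientation): joint-space move of the TCP to a pose.
- env.servo_line(position, frame=None, vel=0.15, threshold=None): straight line of the TCP; frame=None keeps the orientation; vel is the mean speed in m/s. With threshold (N) it stops when the force on the tool has changed by that much, and returns True; else False.
- env.move_j(angles): joint-space move.
- env.let_go() and env.grab(grip_force=None): open the fingers fully, or close them until they stop; grip_force is the grip in N (None keeps the last).
- env.hold(seconds).
- env.ik(position, orientation): joint angles nearest the present ones, or None.
- env.get_state(): the state.
- env.camera(name): name is "scene" or "top" or "wrist"; returns a dict with "img" (480x640x3 uint8, red, green, blue), "mtx" (3x3 intrinsics, pixels), "position" and "rotation" of the camera in the world. Camera axes: x right, y down, z forward; pixel columns grow to the right and rows downward; lengths in m; the calibration is good to about 2 mm. The wrist camera is an equidistant fisheye: a pixel r from the principal point sees the ray r / f radians off the axis. A picture is of the moment at which its call begins. There is no depth.
A pose or a line that the arm cannot do raises env.PlanningError and nothing moves.
- env.sign_off(): hands the job in; it is judged then, once.
Trained networks look in a picture, given as the dict that the camera call returned (one of the last four; its "shot" number tells which), for a name from the list of things; names that differ only in an ending like _2 or _b are one class to them, and where a whole thing is asked for, a point or a joint stands for the part that bears it (a point fixed in the world has none). Each returns a list of dicts, best first, with "conf" (0 to 1); they miss things now and then, are a little off and sometimes report something else, mostly with a low value. They report only what shows in the picture. A call takes as long as a camera call.
- env.recognise(picture, query): "centre" ([row, column] in pixels, amid what is visible of it).
- env.tip_of(picture, query): "centre" ([row, column] in pixels: a listed point, or the origin of a listed thing).
The state is a dict: "t": time; "joint_pos": joint angles; "joint_velocities": joint speeds; "joint_torque": joint torques, N m; "position": TCP position; "ee_rot": TCP orientation; "force": force on the tool from outside, world axes, zero at the start; "wrist_torque": the same for the moment, N m; "gripper_width": opening from 0.0 (shut) to 1.0 (fully open); "grasp_force": force on a finger pad.
Only numpy, scipy, OpenCV 4.12 (cv2) and the standard library are available. Lean on these libraries where they do the work, as an engineer would, in place of code of your own. Each camera call takes 0.05 s, during which the arm holds its last target. There are 200 camera calls.

TASK

Pull the drawer out by its bow handle (best hooked from behind with shut fingers) until it bears firmly on its stop, with 8 to 40 N, then let go. The two cartons inside have slid about: push them sideways together, snug and square against the yellow side board, pressing the row home with 4 to 30 N. Then pick up the red-banded carton from the bench, set it down (not drop it) lengthwise in the free part of the drawer, let go and leave the drawer open; leave everything else on the bench alone.

Things in the scene. Friction and masses are not known exactly. Their poses are not given: they have to be found in the camera images.
- cabinet: Fixed low wooden bench-top cabinet, 260 deep (x), 300 wide (y), 110 mm high, one drawer; origin at the centre of its underside, its front face at x = -130 mm; its x axis points into the cabinet, away from the robot, so the drawer slides out along -x. Heights in the cabinet are constant, as it stands level on the bench at z = 0.
- drawer (a joint): How far the drawer is out: 0 shut, 0.150 m at its stop; starts 0 to 15 mm out. It drags with about 4 N and a damping of 12 N s/m.
- handle (a point): Middle of the steel bow handle's bar, in the drawer's axes (same directions as the cabinet's). The bar is 10 mm thick, 100 mm long along y, 80 mm above the bench (30 mm below the cabinet's top); behind it, 40 mm clear space to the drawer's front panel, open from above and below; the panel is 12 mm thick and its upper edge is 92 mm above the bench.
- drawer_floor (a point): Centre of the drawer's inner floor, 20 mm above the bench, axes as the cabinet's: the inside spans x +-73 mm and y +-125 mm; side boards 6 mm thick with their upper edge 70 mm above the bench. The board at +y is yellow. The whole inside is uncovered only when the drawer is fully out.
- carton_left: Black carton with a cream band, loose in the drawer, nearer the yellow board at first; 110 mm long (its x), 50 mm wide (its y), 50 mm high; origin at the centre of its underside.
- carton_right: The same cream-banded carton, on the other (-y) side of carton_left, with at least 60 mm free between it and the plain brown side board; 110 mm long (its x), 50 mm wide (its y), 50 mm high; origin at the centre of its underside.
- carton_red: Black carton with a red band, on the bench to the robot's right, 220 g; 110 mm long (its x), 50 mm wide (its y), 50 mm high; origin at the centre of its underside. It may change places with the gold-banded one.
- carton_plain: Bystander: black carton with a gold band on the bench to the right; 110 mm long (its x), 50 mm wide (its y), 50 mm high; origin at the centre of its underside.
- tape_roll: Bystander: blue ring, 90 mm across, 25 high, lying on the cabinet's top; origin at its underside's centre.
- mug: Bystander: white mug, 76 mm across, 85 high, on the bench to the left.
- glue_jar: Bystander: jar with a red cap, 64 mm across, 100 high, on the bench to the left.
- glue_brush: Bystander: brush, 180 mm long, lying on the bench to the left.

How it is judged:
By the outcome, as a careful person would: the job done as asked, in the order asked, and still so for the second after the job is handed in, with the robot touching nothing.
It also fails if it takes over 72 s, if anything falls off the work surface, if the arm or the gripper's body presses on something with over 40 N, if the wrist force passes 120 N, or if a joint passes its speed limit or range.

## Working session

There is one attempt and no reset: what is moved stays moved. The work goes in short steps, each a Python script; the robot and the scene stay as the last script left them, time stands still between calls to the robot, and variables do not carry over. Pictures are saved under pics/ and viewed, at most 10 in all, crops included, and the job is handed in when it is done.

```bash
mkdir -p pics; ls; cat > h.py <<'E'
import numpy as np, cv2
from rig import env
def save(p,n): cv2.imwrite('pics/'+n,cv2.cvtColor(p['img'],cv2.COLOR_RGB2BGR))
def ray(p,rc):
    r,c=rc; K=np.array(p['mtx']); return np.array(p['rotation'])@np.array([(c-K[0,2])/K[0,0],(r-K[1,2])/K[1,1],1.])
def at_z(p,rc,z):
    d=ray(p,rc); o=np.array(p['position']); return o+d*(z-o[2])/d[2]
def R(yaw):  # tool down, tool y axis at angle yaw+90deg-ish: x axis=(c,s,0), y=(s,-c,0)
    c,s=np.cos(yaw),np.sin(yaw); return np.array([[c,s,0],[s,-c,0],[0,0,-1.]])
def st():
    s=env.get_state(); print('t',round(s['t'],2),'p',np.round(s['position'],4),'F',np.round(s['force'],1),'w',round(float(s['gripper_width']),3),'g',np.round(s['grasp_force'],1),'j',np.round(s['joint_pos'],2)); return s
E
python3 - <<'E'
from h import *
s=st(); print(np.round(s['ee_rot'],2), env.tips_ahead)
for n in ('top','scene'):
    p=env.camera(n); save(p,n+'0.png'); print(n,np.round(p['position'],3),np.round(p['rotation'],3).tolist(),np.round(p['mtx'],1).tolist())
    for q,z in (('handle',.08),('drawer_floor',.02),('cabinet',0),('carton_red',0),('carton_plain',0),('tape_roll',.11),('carton_left',.02)):
        for d in env.tip_of(p,q)[:2]: print(q,np.round(d['centre'],1),round(d['conf'],2),np.round(at_z(p,d['centre'],z),3))
E
```

```text
pics
t 0.0 p [ 0.1946 -0.5937  0.404 ] F [ 0.3 -0.3  0.6] w 0.998 g 0.0 j [-1.26  0.35  1.63 -0.    1.16 -0.  ]
[[ 0.95  0.31 -0.  ]
 [ 0.31 -0.95  0.  ]
 [ 0.   -0.   -1.  ]] 0.1901
top [0.328 0.073 1.33 ] [[0.044, -0.976, 0.214], [-0.999, -0.044, 0.007], [0.003, -0.214, -0.977]] [[606.7, 0.0, 328.1], [0.0, 606.7, 237.8], [0.0, 0.0, 1.0]]
handle [249.9 326.3] 0.96 [0.576 0.085 0.08 ]
cabinet [175.5 320.3] 0.87 [0.765 0.107 0.   ]
carton_red [263.5 519.9] 0.62 [ 0.58  -0.346  0.   ]
carton_plain [332.1 526.5] 0.65 [ 0.429 -0.357  0.   ]
tape_roll [163.1 321.2] 0.83 [0.756 0.104 0.11 ]
scene [0.985 0.772 1.161] [[-0.851, 0.429, -0.305], [0.526, 0.678, -0.514], [-0.014, -0.597, -0.802]] [[542.2, 0.0, 322.1], [0.0, 542.2, 240.4], [0.0, 0.0, 1.0]]
handle [240.6 326.4] 0.75 [0.566 0.085 0.08 ]
cabinet [305.1 266.6] 0.73 [0.764 0.123 0.   ]
carton_red [161.5 244.8] 0.93 [ 0.585 -0.347  0.   ]
carton_plain [142.4 287.8] 0.88 [ 0.436 -0.35   0.   ]
tape_roll [274.9 264. ] 0.72 [0.752 0.111 0.11 ]
```

View pics/top0.png

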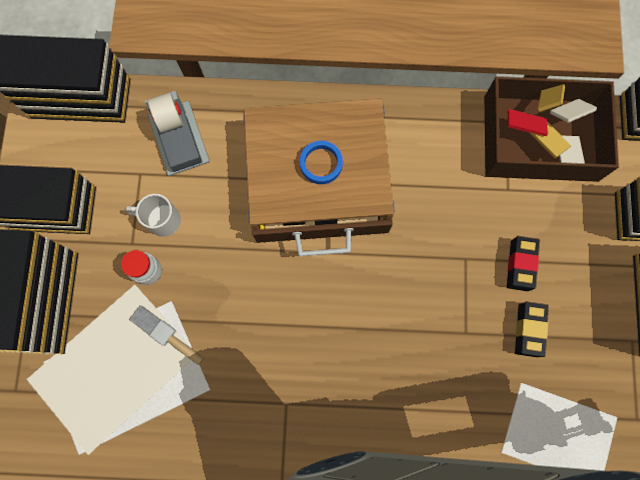

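View pics/scene0.png

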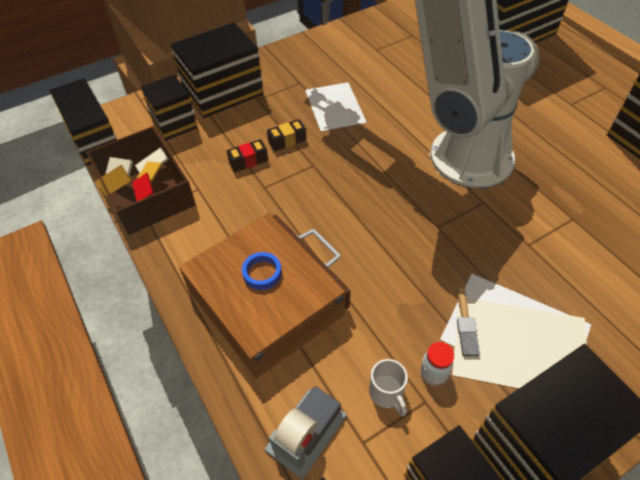

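```bash
python3 - <<'E'
from h import *
p=env.camera('top')
im=cv2.cvtColor(p['img'],cv2.COLOR_RGB2BGR)[90:265,235:405]
cv2.imwrite('pics/crop1.png',cv2.resize(im,None,fx=3.4,fy=3.4,interpolation=cv2.INTER_CUBIC))
for n,rc,z in (('FL',(222,249),.11),('FR',(214,393),.11),('BL',(111,246),.11),('BR',(99,383),.11),('h1',(255,302),.08),('h2',(251,349),.08)):
    print(n,np.round(at_z(p,rc,z),4))
E
```

```text
FL [0.6216 0.247  0.11  ]
FR [ 0.6521 -0.0505  0.11  ]
BL [0.8672 0.2712 0.11  ]
BR [ 0.9085 -0.0233  0.11  ]
h1 [0.5627 0.1352 0.08  ]
h2 [0.5757 0.0371 0.08  ]
```

View pics/crop1.png

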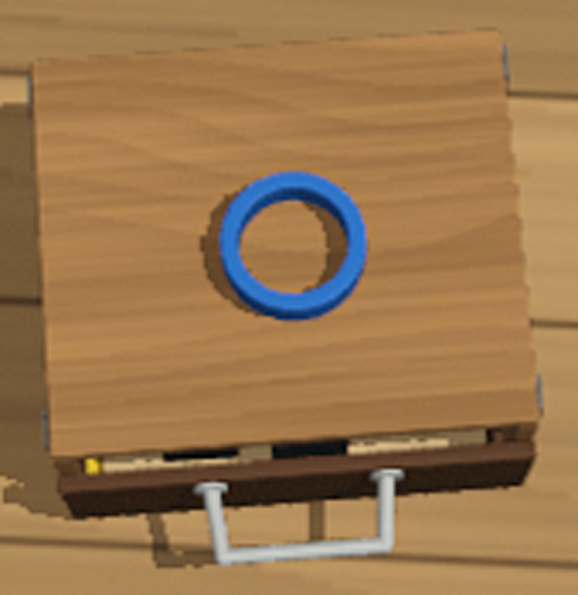

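The crop shows the roof's corners at about (row, col) (224,250), (213,394), (108,244) and (99,383). The bar runs from (253,300) to (251,349), and the drawer stands a little open.

```bash
python3 - <<'E'
from h import *
from scipy.optimize import least_squares
p=env.camera('top')
C=np.array([at_z(p,rc,.11)[:2] for rc in ((223.8,249.7),(213.,394.1),(108.2,244.4),(98.8,382.6))])
B=np.array([[-.13,.15],[-.13,-.15],[.13,.15],[.13,-.15]])
def f(v):
    c,s=np.cos(v[2]),np.sin(v[2]); return (B@np.array([[c,s],[-s,c]])+v[:2]-C).ravel()
r=least_squares(f,[.76,.11,0]); print(np.round(r.x,4),np.round(r.fun,4))
x,y,a=r.x; u=np.array([np.cos(a),np.sin(a)]); v=np.array([-u[1],u[0]])
h=[]
for rc in ((253.2,300.3),(250.9,349.1)): h.append(at_z(p,rc,.082)[:2])
d=env.tip_of(p,'handle')[0]; h.append(at_z(p,d['centre'],.08)[:2]); 
for q in h: print(np.round(q,4),'in cab',np.round([(q-r.x[:2])@u,(q-r.x[:2])@v],4))
E
```

```text
[0.7637 0.1113 0.1188] [-0.001  -0.0004 -0.0019 -0.0003  0.0014  0.0005  0.0016  0.0002]
[0.566  0.1389] in cab [-0.193   0.0508]
[0.5755 0.037 ] in cab [-0.1957 -0.0515]
[0.5737 0.0866] in cab [-0.1916 -0.002 ]
```

```bash
cat >> h.py <<'E'
CAB=np.array([.7637,.1113]); A=.117
U=np.array([np.cos(A),np.sin(A)]); V=np.array([-U[1],U[0]])
def W(x,y,z): return np.r_[CAB+x*U+y*V,z]
def cab(q): d=np.array(q)[:2]-CAB; return np.array([d@U,d@V])
def fc(s): f=np.array(s['force'])[:2]; return np.round([f@U,f@V,s['force'][2]],1)
E
python3 - <<'E'
from h import *
env.grab(5)
env.movep(W(-.167,-.002,.38),R(A))
hit=env.servo_line(W(-.167,-.002,.249),vel=.12,threshold=8); s0=st(); print(hit)
if not hit:
    hit=env.servo_line(W(-.180-.12,-.002,.249),vel=.1,threshold=14); s=st(); print(hit,cab(s['position']),fc(s))
    f0=fc(s0)
    x=cab(s['position'])[0]
    hit=env.servo_line(W(-.38,-.002,.249),vel=.03,threshold=16); s=st(); print(hit,cab(s['position']),fc(s))
E
```

```text
t 6.33 p [0.5985 0.0899 0.2498] F [ 0.9 -0.7  0.4] w 0.003 g 0.0 j [0.15 0.5  1.79 0.   0.84 1.6 ]
False
t 7.82 p [0.4661 0.0745 0.249 ] F [1.2 0.1 0.1] w 0.005 g 0.9 j [0.16 0.34 2.08 0.   0.72 1.61]
False [-0.29982611 -0.00185387] [ 1.2 -0.   0.1]
t 8.96 p [0.4431 0.0716 0.2494] F [ 1.9  0.7 -0.7] w 0.005 g 1.3 j [ 0.16  0.31  2.13 -0.    0.69  1.61]
True [-0.32308023 -0.00196223] [ 2.   0.4 -0.7]
```

```bash
python3 - <<'E'
from h import *
s=st(); x=cab(s['position'])[0]
for k in range(12):
    x-=.001
    env.servo_line(W(x,-.002,.249),vel=.02); env.hold(.15); s=env.get_state(); print(np.round(x,4),cab(s['position']).round(4),fc(s))
    if fc(s)[0]>17: break
env.hold(.3); s=st()
p=env.camera('top'); save(p,'top1.png')
E
```

```text
t 8.96 p [0.4431 0.0716 0.2494] F [ 1.9  0.7 -0.7] w 0.005 g 1.3 j [ 0.16  0.31  2.13 -0.    0.69  1.61]
-0.3241 [-0.3238 -0.002 ] [5.2 0.  0.9]
-0.3251 [-0.3242 -0.002 ] [ 8.5 -0.  -0.7]
-0.3261 [-0.3245 -0.002 ] [11.7 -0.4 -4.5]
-0.3271 [-0.3249 -0.002 ] [13.5  0.5 -8.7]
-0.3281 [-0.3253 -0.002 ] [ 16.4  -0.5 -10.8]
-0.3291 [-0.3256 -0.002 ] [ 19.7  -0.8 -13.1]
t 11.67 p [0.4405 0.0713 0.2498] F [ 18.3   2.7 -15.2] w 0.006 g 9.7 j [ 0.16  0.31  2.14 -0.    0.68  1.61]
```

View pics/top1.png

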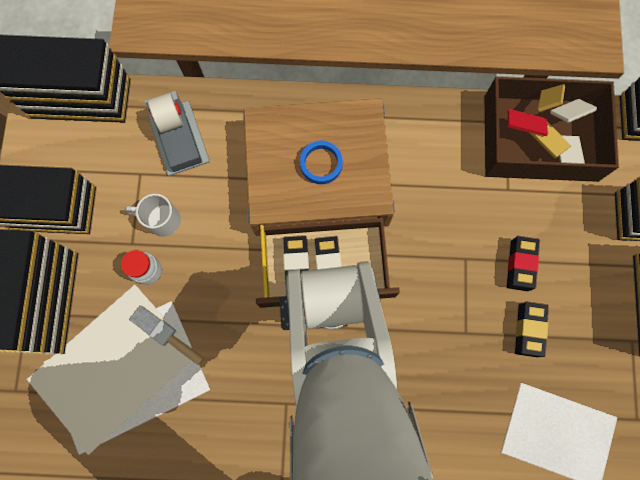

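The drawer is at its stop, with the two cartons visible near (255,297) and (255,328). Next I release it and look.

```bash
python3 - <<'E'
from h import *
env.servo_line(W(-.315,-.002,.249),vel=.05); 
env.servo_line(W(-.315,-.002,.36),vel=.2)
env.movep(W(-.25,-.28,.38),R(A)); st()
p=env.camera('top')
im=cv2.cvtColor(p['img'],cv2.COLOR_RGB2BGR)[205:315,245:405]
cv2.imwrite('pics/crop2.png',cv2.resize(im,None,fx=5,fy=5,interpolation=cv2.INTER_CUBIC))
for n in ('top','scene'):
    p=env.camera(n)
    for q,z in (('handle',.08),('drawer_floor',.02),('carton_left',.02),('carton_right',.02),('carton_red',0),('carton_plain',0)):
        for d in env.tip_of(p,q)[:2]:
            w=at_z(p,d['centre'],z); print(n,q,np.round(d['centre'],1),round(d['conf'],2),w.round(3),cab(w).round(4))
E
```

```text
t 13.96 p [ 0.5478 -0.195   0.3793] F [ 0.3  0.3 -0. ] w 0.005 g 0.0 j [-0.34  0.31  1.75  0.    1.08  1.11]
top handle [320.7 333.2] 0.71 [0.429 0.064 0.08 ] [-0.3381 -0.0078]
top drawer_floor [263.7 322.4] 0.6 [0.557 0.093 0.02 ] [-0.2079  0.0055]
top carton_left [264.7 296.8] 0.69 [0.552 0.148 0.02 ] [-0.206   0.0616]
top carton_right [265.2 327.5] 0.85 [0.554 0.081 0.02 ] [-0.212  -0.0054]
top carton_red [266.2 518.8] 0.62 [ 0.574 -0.344  0.   ] [-0.2416 -0.4297]
scene handle [211.7 370.5] 0.56 [0.42  0.067 0.08 ] [-0.346  -0.0037]
scene carton_left [268.  343.5] 0.57 [0.552 0.143 0.02 ] [-0.2065  0.0566]
scene carton_right [252.2 330.2] 0.78 [0.554 0.084 0.02 ] [-0.2112 -0.0026]
scene carton_red [162.7 244.8] 0.56 [ 0.588 -0.343  0.   ] [-0.2279 -0.4306]
scene carton_plain [139.9 289.6] 0.65 [ 0.425 -0.357  0.   ] [-0.3906 -0.4252]
```

View pics/crop2.png

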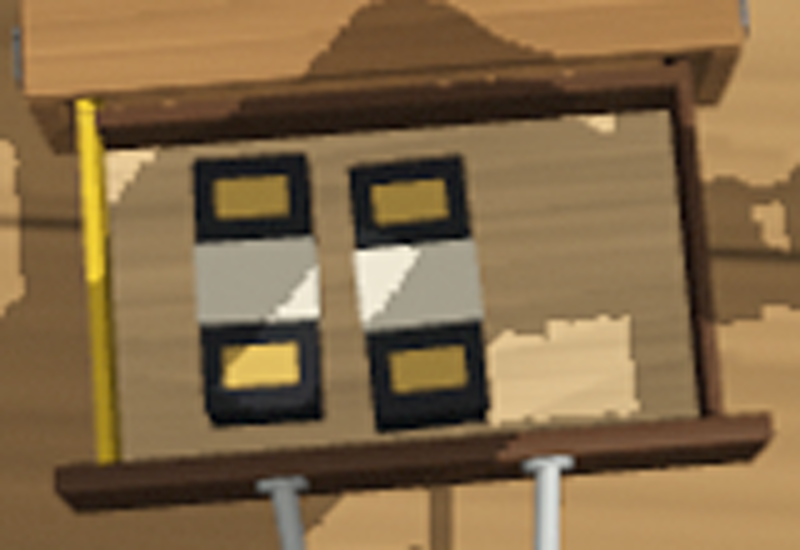

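The cartons are nearly square with a clear gap to the yellow board. I'll push with the open fingers spread along the carton's length, which squares the row.

```bash
python3 - <<'E'
from h import *
X=-.209
c=[(abs(q[5]),r) for r in (A+np.pi/2,A-np.pi/2) if (q:=env.ik(W(X,-.066,.36),R(r))) is not None]; print(c)
r=min(c)[1]
env.let_go()
env.movep(W(X,-.066,.36),R(r))
hit=env.servo_line(W(X,-.066,.19+.042),vel=.12,threshold=7); s=st(); print(hit,cab(s['position']))
if not hit:
    hit=env.servo_line(W(X,.03,.232),vel=.04,threshold=9); s=st(); print(hit,cab(s['position']),fc(s))
    y=cab(s['position'])[1]
    for k in range(14):
        y+=.001; env.servo_line(W(X,y,.232),vel=.02); env.hold(.1); s=env.get_state(); print(round(y,4),cab(s['position']).round(4),fc(s),round(s['wrist_torque'][2],2))
        if fc(s)[1]<-13: break
    env.hold(.3); st()
E
```

```text
[(np.float64(0.08180369916066255), 1.6877963267948966)]
t 18.4 p [0.5642 0.0214 0.2327] F [ 0.4 -0.9 -0.3] w 1.001 g 0.0 j [ 0.04  0.48  1.89 -0.    0.77 -0.08]
False [-0.20864197 -0.06603919]
t 20.21 p [0.5544 0.1028 0.2319] F [ 0.9 -3.8  2.3] w 0.997 g 2.1 j [ 0.18  0.48  1.89 -0.    0.77  0.06]
True [-0.20882299  0.01601406] [ 0.5 -3.9  2.3]
0.017 [-0.2088  0.0163] [  1.5 -10.2  -1. ] 0.27
0.018 [-0.2087  0.0167] [  1.5 -15.3  -1.9] 0.33
t 21.21 p [0.5545 0.1035 0.232 ] F [  3.1 -14.4  -1. ] w 1.0 g 7.6 j [ 0.18  0.48  1.89 -0.01  0.77  0.07]
```

```bash
python3 - <<'E'
from h import *
X=-.209; 
env.servo_line(W(X,-.06,.232),vel=.1); env.servo_line(W(X,-.06,.36),vel=.2)
env.movep(np.array([.42,-.16,.42]),env.get_state()['ee_rot']); st()
p=env.camera('top')
im=cv2.cvtColor(p['img'],cv2.COLOR_RGB2BGR)
a=cv2.resize(im[205:315,245:405],None,fx=5,fy=5,interpolation=cv2.INTER_CUBIC)
b=cv2.resize(im[225:365,485:575],None,fx=4,fy=4,interpolation=cv2.INTER_CUBIC)
o=np.zeros((560,800,3),np.uint8);o[:550]=a; cv2.imwrite('pics/crop3.png',o); cv2.imwrite('pics/crop4.png',b)
for n in ('top','scene','wrist'):
    p=env.camera(n)
    if n=='wrist': save(p,'wrist1.png'); continue
    for q,z in (('drawer_floor',.02),('carton_left',.02),('carton_right',.02),('carton_red',0),('carton_plain',0)):
        for d in env.tip_of(p,q)[:1]:
            w=at_z(p,d['centre'],z); print(n,q,np.round(d['centre'],1),round(d['conf'],2),w.round(3),cab(w).round(4))
E
```

```text
t 23.89 p [ 0.4205 -0.1597  0.4195] F [-0.2 -0.9  0.9] w 1.003 g 0.0 j [-0.37  0.06  1.97 -0.    1.11 -0.48]
top drawer_floor [264.4 321.7] 0.57 [0.555 0.094 0.02 ] [-0.2093  0.0072]
top carton_left [266.4 279.3] 0.92 [0.546 0.186 0.02 ] [-0.207  0.1  ]
top carton_right [265.8 299.8] 0.82 [0.55  0.142 0.02 ] [-0.2089  0.0552]
top carton_red [262.5 518.1] 0.63 [ 0.582 -0.342  0.   ] [-0.2332 -0.4293]
top carton_plain [331.5 529.3] 0.76 [ 0.431 -0.363  0.   ] [-0.3859 -0.4324]
scene drawer_floor [254.9 331.9] 0.7 [0.555 0.094 0.02 ] [-0.2092  0.0068]
scene carton_left [280.4 355.2] 0.7 [0.548 0.19  0.02 ] [-0.2055  0.1034]
scene carton_right [264.5 342.3] 0.9 [0.549 0.133 0.02 ] [-0.211   0.0465]
scene carton_red [159.8 247.3] 0.62 [ 0.576 -0.35   0.   ] [-0.2405 -0.436 ]
scene carton_plain [141.2 286.5] 0.8 [ 0.436 -0.357  0.   ] [-0.3797 -0.4266]
```

View pics/crop3.png

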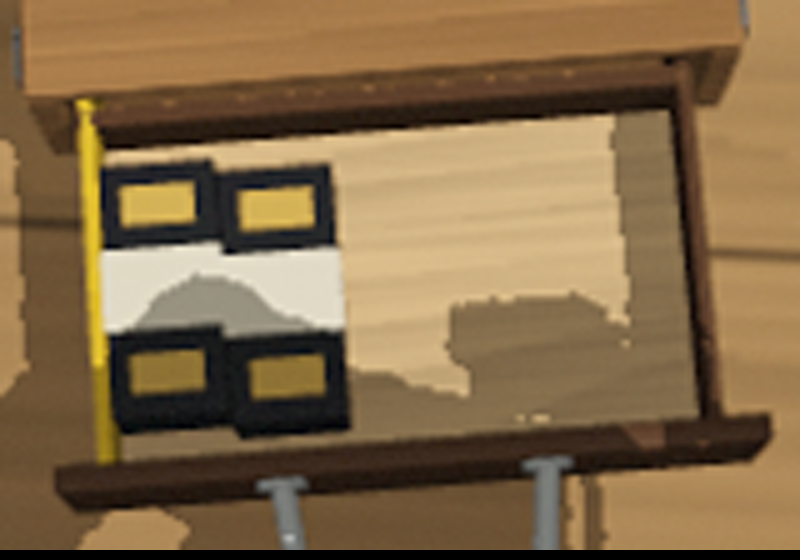

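View pics/crop4.png

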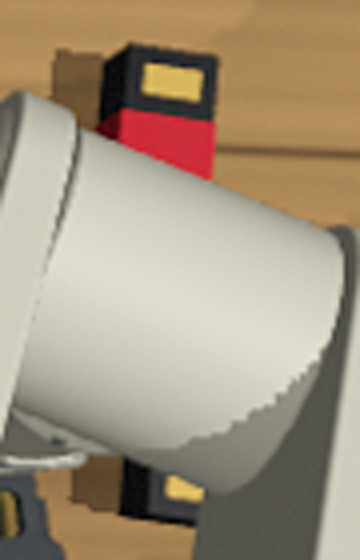

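The row is snug and square against the yellow board. The arm hides the bench cartons now, so I take the red carton's pose from the gold patches in the first top picture.

```bash
python3 - <<'E'
from h import *
for n,(r0,r1,c0,c1) in (('top',(232,295,503,545)),('scene',(135,175,222,272))):
    p=env.camera(n); im=cv2.imread(f'pics/{n}0.png')[r0:r1,c0:c1]; hsv=cv2.cvtColor(im,cv2.COLOR_BGR2HSV)
    m=cv2.inRange(hsv,(18,110,120),(32,255,255))
    k,_,stt,ce=cv2.connectedComponentsWithStats(m)
    red=cv2.inRange(hsv,(172,120,100),(180,255,255))|cv2.inRange(hsv,(0,150,100),(6,255,255))
    for i in range(1,k):
        if stt[i,4]>12: 
            w=at_z(p,(ce[i][1]+r0,ce[i][0]+c0),.05); print(n,stt[i],w.round(4))
    M=cv2.moments(red,True); print('red',at_z(p,(M['m01']/M['m00']+r0,M['m10']/M['m00']+c0),.05).round(4))
E
```

```text
top [ 17   9  16  10 119] [ 0.6117 -0.3482  0.05  ]
top [35 31  6 10 20] [ 0.5635 -0.3729  0.05  ]
top [ 15  41  15  10 123] [ 0.5402 -0.3404  0.05  ]
red [ 0.5757 -0.3434  0.05  ]
scene [32  7  8  8 48] [ 0.5404 -0.3394  0.05  ]
scene [ 9 14  8  8 51] [ 0.6118 -0.3479  0.05  ]
red [ 0.5769 -0.3388  0.05  ]
```

```bash
python3 - <<'E'
from h import *
P=np.array([.576,-.3435]); y=-.113
env.movep(np.r_[P,.36],R(y)); 
hit=env.servo_line(np.r_[P,.204],vel=.12,threshold=7); s=st()
if not hit:
    env.grab(15); env.hold(.2); st()
    env.servo_line(np.r_[P,.36],vel=.12); st()
    env.movep(W(-.209,-.05,.36),R(A)); s=st(); print(cab(s['position']),np.round(s['ee_rot'][:,0]@np.r_[U,0],4))
    p=env.camera('wrist'); save(p,'wrist2.png')
E
```

```text
t 27.58 p [ 0.5763 -0.3437  0.2049] F [-0.2  0.6  0.4] w 1.001 g 0.0 j [-0.54  0.65  1.66 -0.    0.84  1.14]
t 28.49 p [ 0.576  -0.3435  0.204 ] F [ 1.1 -0.1  2. ] w 0.544 g 15.0 j [-0.54  0.65  1.66 -0.    0.84  1.14]
t 29.94 p [ 0.5758 -0.3434  0.359 ] F [ 0.1 -0.7 -1.8] w 0.546 g 15.0 j [-0.54  0.47  1.57 -0.    1.11  1.14]
t 31.36 p [0.5623 0.0365 0.3601] F [-0.6 -0.8 -2. ] w 0.543 g 15.0 j [ 0.06  0.31  1.81 -0.    1.03  1.52]
[-0.20872538 -0.0508105 ] 1.0
```

View pics/wrist2.png

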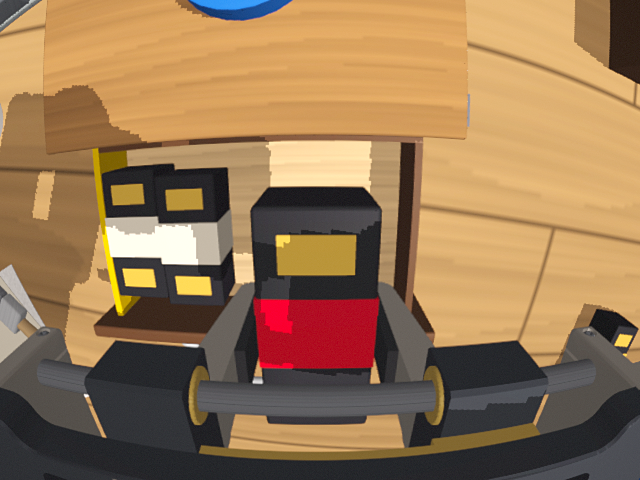

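The red carton (250–380 columns, rows 190–420) is held straight, above the free part between the row and the brown board. Next I lower it.

```bash
python3 - <<'E'
from h import *
X,Y=-.209,-.0505
hit=env.servo_line(W(X,Y,.231),vel=.1,threshold=8); s=st(); print(hit)
if not hit:
    hit=env.servo_line(W(X,Y,.219),vel=.015,threshold=4); s=st(); print(hit)
    if s['position'][2]<.2265:
        env.hold(.2); env.let_go(); env.hold(.2); st()
        env.servo_line(W(X,Y,.36),vel=.12); 
        env.movep(np.array([.3,-.3,.42]),env.get_state()['ee_rot']); st()
        p=env.camera('top'); save(p,'top5.png')
        for q in ('handle','carton_red','carton_left','carton_right'):
            for d in env.tip_of(p,q)[:2]:
                w=at_z(p,d['centre'],.08 if q=='handle' else .02); print(q,round(d['conf'],2),cab(w).round(4))
E
```

```text
t 32.85 p [0.5623 0.0368 0.2316] F [ 0.9 -0.6 -1.7] w 0.542 g 15.0 j [ 0.06  0.48  1.89 -0.    0.76  1.52]
False
t 33.39 p [0.5621 0.0368 0.2237] F [ 0.7 -0.2  2.5] w 0.545 g 15.0 j [0.06 0.49 1.9  0.   0.75 1.52]
True
t 34.55 p [0.5616 0.0367 0.2233] F [0.1 0.1 1.1] w 0.999 g 0.0 j [ 0.06  0.49  1.9  -0.    0.75  1.52]
t 37.42 p [ 0.3005 -0.2998  0.4199] F [-0.2 -0.1 -0.1] w 0.999 g 0.0 j [-0.79  0.01  2.02 -0.    1.11  0.67]
handle 0.66 [-0.3432 -0.0058]
carton_red 0.89 [-0.2067 -0.0526]
carton_left 0.57 [-0.2082  0.1027]
carton_right 0.73 [-0.2122  0.0556]
```

View pics/top5.png

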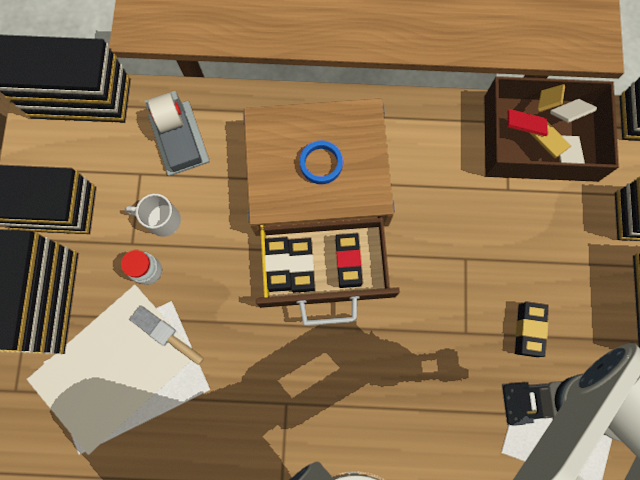

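The picture shows the drawer open, the cream row against the yellow board (265,290), the red carton lying lengthwise at (258,348), and the bystanders where they were.

```bash
python3 -c "
from h import *
print(env.sign_off())"
```

```text
the job is handed in; nothing more can be done
None
```

The job is done and handed in at about 37 s: the drawer was pulled to its stop at about 19 N, the cream row pressed against the yellow board at about 15 N, the red carton set down lengthwise in the free part, the drawer left open, and nothing else on the bench moved.

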